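Push a wax bar through the sprung gate of its stock pen

ROBOT

A 7-joint arm with a two-finger parallel gripper is mounted at the origin on a cart in front of the work surface, level with it; the furniture and walls round the work are solid. World frame = base frame: x ahead of the robot, y to its left, z up, the work surface at z = 0. Lengths are in m, angles in rad, forces in N, time in s.
With the tool pointing down it reaches from about 0.4 to 0.85 m from the base axis. Payload 10.4 kg.
Tool frame: the origin (TCP) lies at the very end of the fingers, on their centre line; the grasp point (between the pads) lies env.grip_depth behind it (env.grip_depth is the distance from the TCP to the grasp point, in m); z points along the fingers, y is the line along which they close (so a half turn about z gives the same grasp; the last joint's range is limited). The gripper opens to 85 mm and grips with 20 to 120 N. Pads are 22 mm wide; open, the fingers measure 114 mm over their backs; the gripper's body (76 mm by 85 mm) begins 54 mm behind the grasp point. The pads swing forward as they close: fully open they stand 13 mm farther back than shut.
Start: joints at [1.273, 0.332, -0.065, 1.46, 0.022, 1.35, -0.088], TCP at [0.17, -0.602, 0.231] pointing down, gripper open.
Joint ranges: [-2.6, 2.6], [-0.5, 2.12], [-1.47, 1.34], [0.16, 2.42], [-1.27, 4.41], [0.06, 2.06], [-2.6, 2.6]. Speed limits (rad/s): [2.22, 2.22, 2.79, 2.79, 3.14, 3.14, 3.14].

INTERFACE

Orientations are given as [roll, pitch, yaw] about the fixed x, y, z axes, in that order (R = Rz(yaw) Ry(pitch) Rx(roll)).
In Python, from cell import env gives the robot as it stands. The module is installed in compiled form; this text tells all that it offers.
- The arm moves only by the shell command python3 -m jog 'ROWS'. ROWS is a JSON object of lists of equal length, an entry for each row: "offset": the shift along the tool's x, y, z in m, a list of three; "angular": the turn, a rotation vector about the tool's x, y, z in degrees, a list of three; "fingers": the opening, from -1 (shut) to 1 (fully open), so that 0 is half open. A call has 1 to 20 rows; each row is the pose to reach, as a shift and turn from the pose commanded when the call began, along the tool's axes at that moment; what a row does not reach only later rows make up. A row lasts 1/8 s, in which the tool goes at most 62.5 mm and 10.7 degrees, less where a joint would pass 70% of its speed; a pose out of reach is approached as far as the arm can. A call with a gripper value outside its range is refused whole. The fingers move at their own pace and stop on an object; the grip force is fixed at half the most. Time passes only in rows, so rows that repeat a pose let the fingers close. It gives the time, the measured TCP pose, the force, the opening and the grip force at its end, in the units of the state.
- env.read_state(): the state, without advancing time (a new reading comes with each control period).
- env.grab_frame(name): name is "scene" or "top"; returns the picture (420x560x3 uint8, blue, green, red); there is no depth.
- env.calibration(name): a dict with "fovy" (degrees; the focal length in pixels is half the picture's height over the tangent of half this angle, whatever the lens; pixels are square), "cx", "cy" (the principal point, pixels), "eye" and "attitude" of the camera in the world. Camera axes: x right, y down, z forward; pixel columns grow to the right and rows downward; lengths in m; the calibration is good to about 2 mm. A picture is of the moment at which its call begins. calibration takes no time and is no camera call.
- env.finish_job(): hands the job in; it is judged then, once.
The state is a dict: "time": time; "qpos": joint angles; "qvel": joint speeds; "effort": joint torques, N m; "ee_pos": TCP position; "eef_rot": TCP orientation; "contact_force": force on the tool from outside, world axes, zero at the start; "torque": the same for the moment, N m; "gripper_width": finger opening in m; "gripper_force": force on a finger pad.
Only numpy, scipy, OpenCV 4.12 (cv2) and the standard library are available. Lean on these libraries where they do the work, as an engineer would, in place of code of your own. Each camera call takes 0.05 s, during which the arm holds its last target. There are 200 camera calls.

TASK

Put the bar of carving wax away in the low metal stock pen: lay it on the bench lengthwise before the pen's mouth, then push it along the bench through the sprung gate, right up to the end stop, so that the gate swings shut behind it. Pass it through the gate, not over the top, and leave the wooden ring clamp where it lies.

Things in the scene. Friction and masses are not known exactly. Their poses are not given: they have to be found in the camera images.
- wax_center (a point): centre (half-way up) of the loose bar of hard dark-red carving wax, a plain rectangular bar 29 wide (its x) x 116 long (its y) x 28 high (its z), 85 g, lying flat on the bench; either end may lead
- pen: low aluminium pen, no floor or roof, fixed to the bench, walls 24 high. Origin on the bench top mid-gateway; x points inward along the lane, y across, z up. Mouth at x=-72, 90 wide, narrows to a throat 50 wide (y +-25) from x=-37 to the gate at x=0; behind it a bay 72 wide (y +-36) up to an end stop, face at x=195. A bar fully home has its centre at x=137. Outside reaches y=+-57
- gate (a joint): angle of the sprung steel gate leaf, rad: 0 shut across the lane, up to 1.5 swung inward. Upright hinge at x=0, y=-33 of the pen; leaf 60 long, to y=27 when shut, 3 thick, top 22 above the bench. It yields to 0.2 N at its free edge (0.8 N wide open) and springs shut once nothing stands within 60 of the gate plane on the inner side
- ring_clamp: bystander: loose wooden ring clamp, a tapered round-edged tool 32 wide (x) x 149 long (y) x 23 high with a metal collar round its middle; origin at the centre of its underside

How it is judged:
By the outcome, as a careful person would: the job done as asked, in the order asked, and still so for the second after the job is handed in, with the robot touching nothing.
It also fails if it takes over 56 s, if anything falls off the work surface, if the arm or the gripper's body presses on something with over 40 N, if the wrist force passes 120 N, or if a joint passes its speed limit or range.

## Working session

There is one attempt and no reset: what is moved stays moved. The work goes in short steps, Python scripts to look and compute and a shell command to move; the robot and the scene stay as the last step left them, time stands still between calls to the robot, and variables do not carry over. Pictures are saved under pics/ and viewed, at most 10 in all, crops included, and the job is handed in when it is done.

```bash
mkdir -p pics; python3 - <<'E'
from cell import env
import cv2
for n in ("scene","top"):
    cv2.imwrite(f"pics/{n}0.png",env.grab_frame(n)); print(n,env.calibration(n))
s=env.read_state(); print(s["time"],s["ee_pos"],s["eef_rot"],s["gripper_width"],env.grip_depth)
E
```

```text
scene {'fovy': 57.39798791065966, 'cx': 281.84393530366856, 'cy': 211.555170275938, 'eye': array([0.18783885, 0.80408912, 0.61681465]), 'attitude': array([-2.30399132, -0.01549907, -2.60715206])}
top {'fovy': 57.431101166351084, 'cx': 284.70474891759926, 'cy': 208.72313920137472, 'eye': array([0.44514913, 0.26710376, 0.90004069]), 'attitude': array([-3.09146056, -0.00556735, -1.57315312])}
0.1 [ 0.16950006 -0.60121658  0.23058544] [-3.14026690e+00  5.82668739e-05  2.74806757e-01] 0.08560095142518326 0.0187
```

View pics/scene0.png

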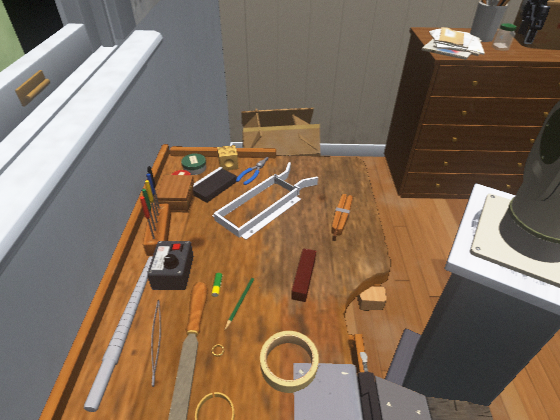

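View pics/top0.png

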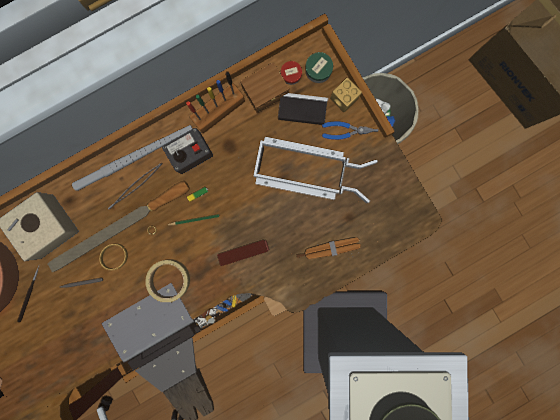

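The scene view shows the wax near (303,275) and the pen near (262,203). In the top view the wax is at (243,252), the ring clamp at (333,248) and the pen spans (255..375, 138..200), with its mouth at the right and the end stop at the left. Next I measure these.

```bash
cat > h.py <<'E'
import numpy as np, cv2
from cell import env
from scipy.spatial.transform import Rotation as R
def ray(n,uv,z):
    c=env.calibration(n); f=210/np.tan(np.radians(c["fovy"]/2)); uv=np.atleast_2d(uv).astype(float)
    d=np.c_[(uv[:,0]-c["cx"])/f,(uv[:,1]-c["cy"])/f,np.ones(len(uv))]@R.from_euler("xyz",c["attitude"]).as_matrix().T
    return (c["eye"]+d*((z-c["eye"][2])/d[:,2])[:,None])[:,:2]
def wax(n,im,z=.014):
    b,g,r=[im[...,i].astype(int) for i in range(3)]
    m=((r>1.9*g)&(r>1.9*b)&(r>40)&(abs(g-b)<18)).astype(np.uint8)
    m=cv2.morphologyEx(m,cv2.MORPH_OPEN,np.ones((3,3)))
    for k in sorted(cv2.findContours(m,0,2)[0],key=cv2.contourArea)[-3:]:
        p=ray(n,k[:,0],z).astype(np.float32); print(n,cv2.contourArea(k),k.mean((0,1)),cv2.minAreaRect(p*1000))
E
python3 - <<'E'
from h import *
a=cv2.imread("pics/top0.png"); b=cv2.imread("pics/scene0.png")
wax("top",a,.024); wax("scene",b)
c=cv2.resize(a[125:215,240:390],None,fx=5,fy=5,interpolation=cv2.INTER_CUBIC); cv2.imwrite("pics/pen.png",c)
E
```

```text
top 31.5 [195.58333333 146.83333333] ((631.2059326171875, 467.5337219238281), (14.592310905456543, 15.388997077941895), 26.8779354095459)
top 333.0 [290.78571429  71.21428571] ((809.2750854492188, 246.68360900878906), (46.633846282958984, 49.91617202758789), 89.8927993774414)
top 358.5 [240.52941176 253.03921569] ((389.7619323730469, 359.26318359375), (26.644201278686523, 108.33944702148438), 17.319828033447266)
scene 34.5 [176.22222222 246.66666667] ((655.5582275390625, 436.19482421875), (16.32341957092285, 14.38863754272461), 31.432401657104492)
scene 62.5 [144.57142857 207.71428571] ((803.1822509765625, 381.425537109375), (10.50948715209961, 71.54976654052734), 56.36241149902344)
scene 578.5 [303.84313725 271.23529412] ((392.4694519042969, 351.0039367675781), (29.044296264648438, 116.05644226074219), 17.36029815673828)
```

View pics/pen.png

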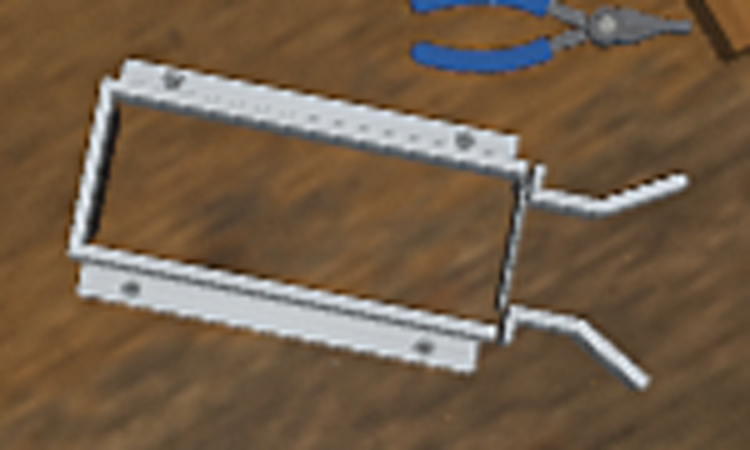

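The pen crop shows the mouth tips at crop (686,180) and (645,382), the throat ends at the gate near (537,195) and (512,317), the end stop top corners at (107,80) and (73,255), and the gate shut. The lane points inward to image left.

```bash
cat >> h.py <<'E'
def pen():
    P=ray("top",np.array([[665.5,281],[524,256],[510,249],[90,167]])/5+[240-.4,125-.4],.024)
    L=np.array([-72,-2,2,197])/1000
    c=P.mean(0); u=P[3]-P[0]; u/=np.linalg.norm(u)
    o=(P-L[:,None]*u).mean(0); return o,u,P
def inpen(p):
    o,u,_=pen(); d=np.asarray(p)[...,:2]-o; return d@np.c_[u,[-u[1],u[0]]]
def totool(target):  # world xyz -> offset in tool axes (measured pose)
    s=env.read_state(); return R.from_euler("xyz",s["eef_rot"]).inv().apply(np.asarray(target)-s["ee_pos"])
E
python3 - <<'E'
from h import *
o,u,P=pen(); print(o,u,np.degrees(np.arctan2(u[1],u[0])),inpen(P)*1000)
for x in(-.15,-.2): print(o+x*u)
print(P, inpen([.39,.353]))
# wax top-face outline looser
a=cv2.imread("pics/top0.png"); b,g,r=[a[...,i].astype(int) for i in range(3)]
m=((r>1.6*g)&(r>30)&(g<45)&(b<45)).astype(np.uint8); m[:235]=0;m[270:]=0;m[:,:205]=0;m[:,280:]=0
k=max(cv2.findContours(m,0,2)[0],key=cv2.contourArea); print(cv2.minAreaRect(ray("top",k[:,0],.028).astype(np.float32)*1000))
E
python3 -m jog '{"offset":[[0,0,-0.02],[0,0,-0.04]],"angular":[[0,0,0],[0,0,0]],"fingers":[1,1]}'
```

```text
[0.56675259 0.12925092] [0.1970836  0.98038669] 78.63353240008192 [[-70.98974771  -0.20817454]
 [ -4.94618295   1.16872939]
 [  1.98256527  -0.75238031]
 [198.95336539  -0.20817454]]
[ 0.53719005 -0.01780709]
[ 0.52733587 -0.06682642]
[[0.55296576 0.05961248]
 [0.56463197 0.12463208]
 [0.56788094 0.13104631]
 [0.60616712 0.32426112]] [0.18452559 0.21738316]
((389.86614990234375, 358.9051513671875), (28.008066177368164, 110.98845672607422), 17.423233032226562)
time: 0.35
ee_pos: [0.1695, -0.6013, 0.2712]
eef_rot: [-3.14, 0.0, 0.275]
contact_force: [0.6, -0.8, 0.4]
gripper_width: 0.085
gripper_force: 0.0
```

```bash
python3 - <<'E'
from h import *
for w in [(.45,-.35,.2),(.57,0,.17),(.5,.22,.17),(.39,.356,.13)]: print(w,totool(w).round(3))
E
```

```text
(0.45, -0.35, 0.2) [ 0.338 -0.166  0.071]
(0.57, 0, 0.17) [ 0.549 -0.47   0.102]
(0.5, 0.22, 0.17) [ 0.541 -0.701  0.102]
(0.39, 0.356, 0.13) [ 0.472 -0.861  0.142]
```

```bash
python3 -m jog '{"offset":[[0.056,-0.028,0.012],[0.112,-0.056,0.024],[0.168,-0.084,0.036],[0.225,-0.112,0.048],[0.281,-0.139,0.06],[0.338,-0.166,0.071],[0.37,-0.21,0.075],[0.4,-0.255,0.08],[0.43,-0.3,0.085],[0.46,-0.345,0.09],[0.49,-0.385,0.095],[0.52,-0.43,0.1],[0.549,-0.47,0.102],[0.547,-0.53,0.102],[0.545,-0.59,0.102],[0.543,-0.65,0.102],[0.541,-0.701,0.102],[0.52,-0.755,0.11],[0.496,-0.81,0.125],[0.472,-0.861,0.142]],"angular":[[0,0,-5],[0,0,-10],[0,0,-15],[0,0,-20],[0,0,-25],[0,0,-30],[0,0,-35],[0,0,-40],[0,0,-45],[0,0,-50],[0,0,-55],[0,0,-60],[0,0,-65],[0,0,-70],[0,0,-75],[0,0,-80],[0,0,-85],[0,0,-88],[0,0,-91.6],[0,0,-91.6]],"fingers":[1,1,1,1,1,1,1,1,1,1,1,1,1,1,1,1,1,1,1,1]}'; python3 - <<'E'
from h import *
f=env.grab_frame("scene"); cv2.imwrite("pics/s1.png",cv2.resize(f[180:360,180:420],None,fx=3,fy=3)); s=env.read_state(); print(s["time"],s["ee_pos"],np.degrees(s["eef_rot"]),totool([.39,.356,.005]).round(4)); wax("scene",f)
E
```

```text
time: 2.85
ee_pos: [0.3889, 0.3565, 0.1289]
eef_rot: [3.141, -0.0, 1.874]
contact_force: [0.4, 0.0, 0.5]
gripper_width: 0.0853
gripper_force: 0.0
2.9 [0.38168151 0.36180539 0.12727583] [-1.79826613e+02 -1.58178923e-01  1.07852505e+02] [-0.0084  0.0065  0.1222]
scene 34.5 [176.22222222 246.66666667] ((655.5582275390625, 436.19482421875), (16.32341957092285, 14.38863754272461), 31.432401657104492)
scene 58.5 [144.88888889 207.5       ] ((804.0064697265625, 380.4399108886719), (10.633505821228027, 67.08928680419922), 54.85264205932617)
scene 589.0 [303.96153846 272.03846154] ((392.2357177734375, 351.70306396484375), (29.080028533935547, 117.38090515136719), 17.91151237487793)
```

View pics/s1.png

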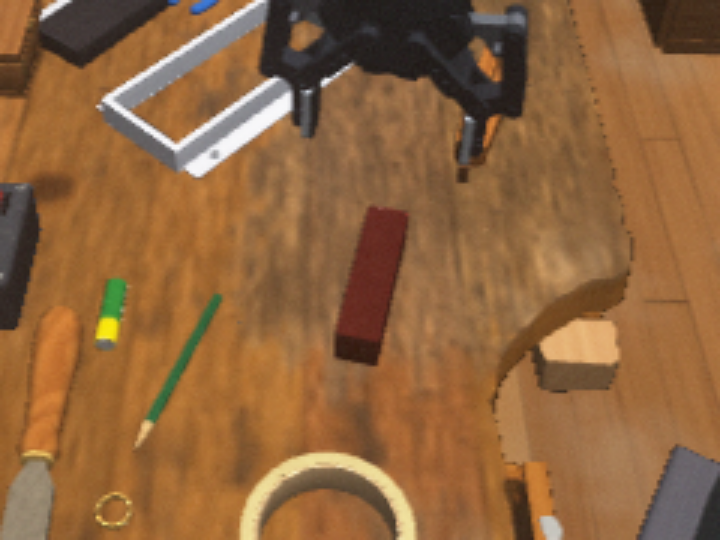

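The open gripper hangs above the wax, which is at crop (370,285), with its fingers either side of the width axis. I descend and close.

```bash
python3 -m jog '{"offset":[[0,0,0.04],[0,0,0.08],[0,0,0.11],[0,0,0.125],[0,0,0.125],[0,0,0.125],[0,0,0.125],[0,0,0.125],[0,0,0.125],[0,0,0.125],[0,0,0.125]],"angular":[[0,0,0],[0,0,0],[0,0,0],[0,0,0],[0,0,0],[0,0,0],[0,0,0],[0,0,0],[0,0,0],[0,0,0],[0,0,0]],"fingers":[1,1,1,1,1,-1,-1,-1,-1,-1,-1]}'
```

```text
time: 4.28
ee_pos: [0.3908, 0.3556, 0.005]
eef_rot: [3.14, -0.0, 1.873]
contact_force: [-0.9, -0.8, 6.5]
gripper_width: 0.0279
gripper_force: 60.5
```

```bash
python3 - <<'E'
from h import *
o,u,_=pen()
a=cv2.imread("pics/top0.png")
print("edge along lane axis, pen-frame mm:")
p=ray("top",[[u_,v] for u_,v in [(392,135),(410,162),(425,190),(435,207),(441,220)]],0); print(inpen(p)*1000)
o3=[*(o-.136*u),.0]; s=env.read_state()
print(o3,totool([*(o-.136*u),.1]).round(4), totool([.47,.2,.1]).round(4))
cv2.imwrite("pics/edge.png",cv2.resize(a[120:280,340:480],None,fx=4,fy=4))
E
```

```text
edge along lane axis, pen-frame mm:
[[-100.96406818 -120.78721876]
 [-154.56692636  -65.53772156]
 [-201.27251433   -6.93078179]
 [-231.54027229   28.04305698]
 [-250.79142385   55.44650285]]
[np.float64(0.5399492171596347), np.float64(-0.004081673506952016), 0.0] [-0.3877  0.0353 -0.095 ] [-0.1721  0.0294 -0.0949]
```

View pics/edge.png

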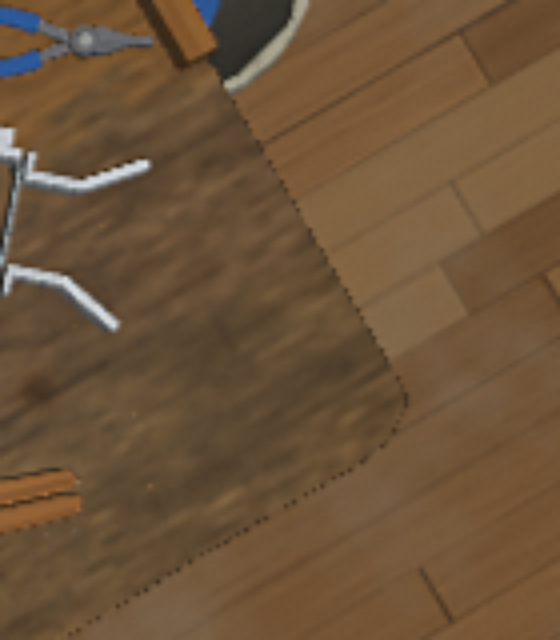

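The bench edge crosses the lane at about pen x=-200 (crop (340,290)), so a centre at x=-136 keeps the bar fully on the bench and before the mouth.

```bash
python3 -m jog '{"offset":[[0,0,-0.04],[0,0,-0.08],[-0.03,0.005,-0.095],[-0.08,0.01,-0.095],[-0.13,0.02,-0.095],[-0.18,0.029,-0.095],[-0.23,0.031,-0.095],[-0.28,0.033,-0.095],[-0.33,0.034,-0.095],[-0.37,0.035,-0.095],[-0.3877,0.0353,-0.095],[-0.3877,0.0353,-0.095],[-0.3877,0.0353,-0.095],[-0.3877,0.0353,-0.06],[-0.3877,0.0353,-0.03],[-0.3877,0.0353,-0.01],[-0.3877,0.0353,-0.01],[-0.3877,0.0353,-0.01]],"angular":[[0,0,0],[0,0,0],[0,0,4],[0,0,8],[0,0,12],[0,0,16],[0,0,20],[0,0,24],[0,0,28.7],[0,0,28.7],[0,0,28.7],[0,0,28.7],[0,0,28.7],[0,0,28.7],[0,0,28.7],[0,0,28.7],[0,0,28.7],[0,0,28.7]],"fingers":[-1,-1,-1,-1,-1,-1,-1,-1,-1,-1,-1,-1,-1,-1,-1,-1,-1,-1]}'; python3 - <<'E'
from h import *
s=env.read_state(); print(inpen(s["ee_pos"])*1000,s["ee_pos"],np.degrees(s["eef_rot"]))
f=env.grab_frame("scene"); cv2.imwrite("pics/s2.png",cv2.resize(f[140:280,190:390],None,fx=4,fy=4)); wax("scene",f,.024)
E
```

```text
time: 6.52
ee_pos: [0.5403, -0.0038, 0.0154]
eef_rot: [3.14, -0.0, 1.373]
contact_force: [0.3, -1.6, -1.9]
gripper_width: 0.0278
gripper_force: 59.7
[-135.69230156   -0.26195918] [ 0.54026668 -0.00383164  0.015352  ] [ 1.79921325e+02 -2.10514668e-02  7.86763923e+01]
scene 34.5 [176.22222222 246.66666667] ((647.79931640625, 442.2977294921875), (16.052780151367188, 14.149911880493164), 31.432567596435547)
scene 62.5 [144.6  207.25] ((792.8438110351562, 388.25091552734375), (10.420969009399414, 70.30768585205078), 55.30938720703125)
scene 123.0 [311.03703704 159.07407407] ((552.5958251953125, -1.1277198791503906), (79.81092071533203, 29.08812713623047), 79.2861328125)
```

View pics/s2.png

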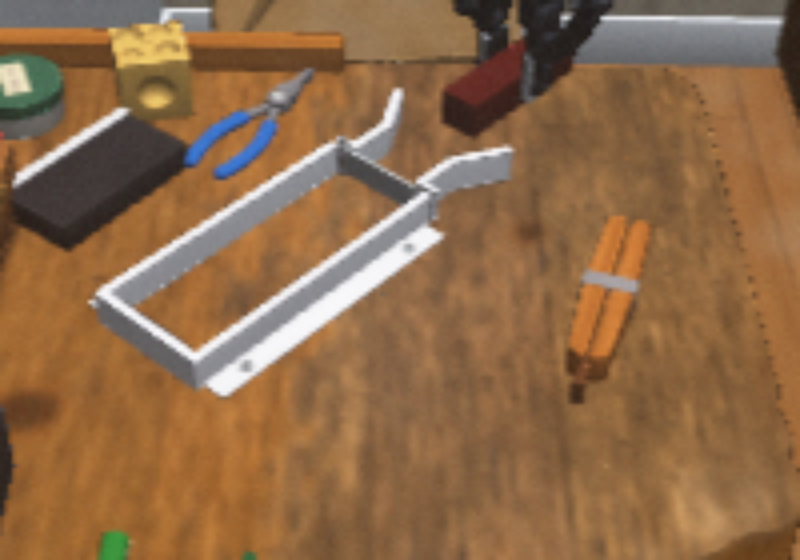

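The bar is held in line with the lane before the mouth, at crop (500,85). I set it down, release, and go behind it.

```bash
python3 -m jog '{"offset":[[0,0,0.005],[0,0,0.01],[0,0,0.01],[0,0,0.01],[0,0,0.01],[0,0,0.01],[0,0,-0.02],[0,0,-0.05],[0,0,-0.05],[-0.03,0,-0.05],[-0.06,0,-0.05],[-0.088,0,-0.05],[-0.088,0,-0.05],[-0.088,0,-0.05],[-0.088,0,-0.05]],"angular":[[0,0,0],[0,0,0],[0,0,0],[0,0,0],[0,0,0],[0,0,0],[0,0,0],[0,0,0],[0,0,0],[0,0,0],[0,0,0],[0,0,0],[0,0,0],[0,0,0],[0,0,0]],"fingers":[-1,-1,-1,0.5,0.5,0.5,0.5,0.5,0.5,-1,-1,-1,-1,-1,-1]}'; python3 - <<'E'
from h import *
s=env.read_state(); print(inpen(s["ee_pos"])*1000,s["ee_pos"],s["gripper_width"])
for n in("top","scene"):
    f=env.grab_frame(n); cv2.imwrite(f"pics/{n}3.png",f)
    b,g,r=[f[...,i].astype(int) for i in range(3)]
    m=((r>1.6*g)&(r>30)&(g<45)&(b<45)).astype(np.uint8)
    for k in cv2.findContours(m,0,2)[0]:
        p=ray(n,k[:,0],.028)
        if cv2.contourArea(k)>60 and np.hypot(*(p.mean(0)-[.54,0]))<.1:
            q=inpen(p).astype(np.float32)*1000; print(n,len(k),cv2.contourArea(k),cv2.minAreaRect(q),q.min(0),q.max(0))
E
python3 - <<'E'
import cv2,numpy as np
a=cv2.imread("pics/top3.png")[120:260,330:460];b=cv2.imread("pics/scene3.png")[130:270,230:360]
cv2.imwrite("pics/c3.png",cv2.resize(np.hstack([a,b]),None,fx=3,fy=3))
E
```

```text
time: 8.45
ee_pos: [0.5223, -0.0895, 0.0641]
eef_rot: [-3.141, -0.0, 1.374]
contact_force: [0.4, 0.5, 0.4]
gripper_width: 0.0004
gripper_force: 0.0
[-223.22210724    0.48254442] [ 0.52228609 -0.08949796  0.06409814] 0.0004093330029879312
top 57 577.0 ((-131.1861114501953, 1.3266258239746094), (30.73914909362793, 114.58246612548828), 89.89844512939453) [-188.49084   -14.100961] [-73.86773   16.759758]
scene 79 81.0 ((-119.13584899902344, 21.219711303710938), (122.36553192138672, 33.23140335083008), 14.0292329788208) [-180.24152     -7.8798747] [-56.908035  32.559696]
```

View pics/c3.png

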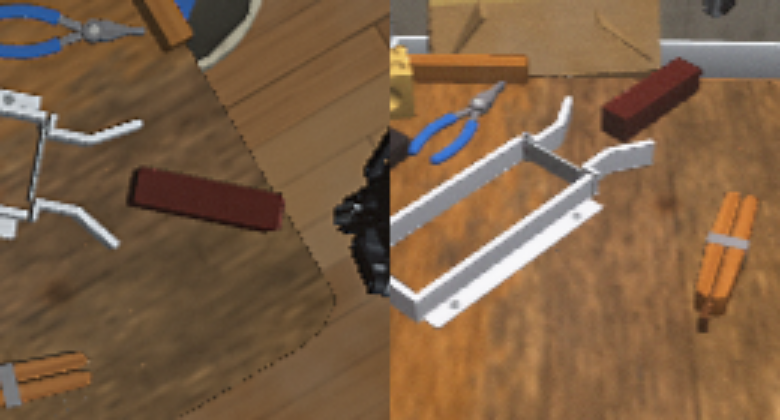

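The bar lies just before the mouth, aligned with the lane (pen-frame centre about (-131, 1), angle error about 0). The shut fingers are behind its rear end at left-crop (345,215). I lower and push.

```bash
python3 -m jog '{"offset":[[0,0,0.03],[0,0,0.055],[0,0,0.055],[0.012,0,0.055],[0.024,0,0.055],[0.034,0,0.055],[0.044,0,0.055],[0.054,0,0.055],[0.064,0,0.055],[0.074,0,0.055],[0.084,0,0.055],[0.094,0,0.055],[0.104,0,0.055],[0.112,0,0.055],[0.112,0,0.055]],"angular":[[0,0,0],[0,0,0],[0,0,0],[0,0,0],[0,0,0],[0,0,0],[0,0,0],[0,0,0],[0,0,0],[0,0,0],[0,0,0],[0,0,0],[0,0,0],[0,0,0],[0,0,0]],"fingers":[-1,-1,-1,-1,-1,-1,-1,-1,-1,-1,-1,-1,-1,-1,-1]}'; cat >> h.py <<'E'
def look(i):
    s=env.read_state(); print(inpen(s["ee_pos"])*1000,s["ee_pos"][2],np.degrees(s["eef_rot"])[2],s["contact_force"])
    F={n:env.grab_frame(n) for n in("top","scene")}; f=F["top"]
    b,g,r=[f[...,j].astype(int) for j in range(3)]
    m=((r>1.6*g)&(r>30)&(g<45)&(b<45)).astype(np.uint8)
    for k in cv2.findContours(m,0,2)[0]:
        q=inpen(ray("top",k[:,0],.028)).astype(np.float32)*1000
        if cv2.contourArea(k)>60 and abs(q.mean(0)[1])<30 and -250<q.mean(0)[0]<220: print(cv2.contourArea(k),cv2.minAreaRect(q),q.min(0),q.max(0))
    cv2.imwrite(f"pics/c{i}.png",cv2.resize(np.hstack([f[110:270,230:420],F["scene"][130:290,200:390]]),None,fx=2.1,fy=2.1))
E
python3 -c "
from h import *
look(4)"
```

```text
time: 10.42
ee_pos: [0.5443, 0.0201, 0.0093]
eef_rot: [-3.142, -0.0, 1.374]
contact_force: [-0.8, -0.8, -0.2]
gripper_width: -0.0001
gripper_force: 0.3
[-111.38772718    0.51326062] 0.009250479367824156 78.70933082358549 [-0.80701772 -0.8361231  -0.21922101]
558.0 ((-39.214637756347656, 3.4390859603881836), (111.03504180908203, 29.757001876831055), 1.4307503700256348) [-94.39036  -12.755493] [16.187387 18.728481]
```

View pics/c4.png

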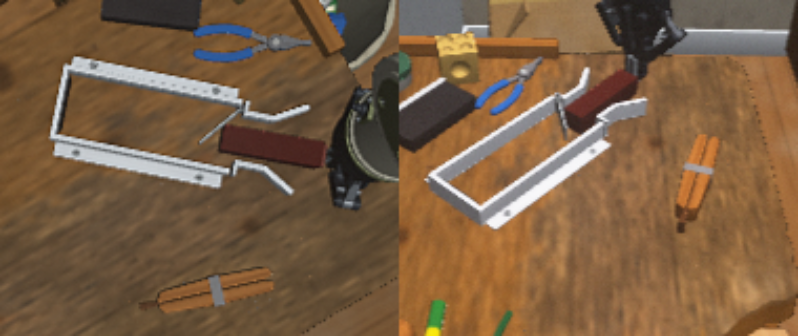

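The bar has entered the throat straight and is pushing the gate leaf open (left crop: bar at (272,145), leaf at (220,122)). I keep pushing.

```bash
python3 -m jog '{"offset":[[0.01,0,0],[0.02,0,0],[0.03,-0.001,0],[0.04,-0.001,0],[0.05,-0.001,0],[0.06,-0.001,0],[0.07,-0.001,0],[0.08,-0.001,0],[0.09,-0.001,0],[0.1,-0.001,0],[0.11,-0.001,0],[0.12,-0.001,0],[0.13,-0.001,0],[0.14,-0.001,0],[0.15,-0.001,0],[0.158,-0.001,0],[0.158,-0.001,0]],"angular":[[0,0,0],[0,0,0],[0,0,0],[0,0,0],[0,0,0],[0,0,0],[0,0,0],[0,0,0],[0,0,0],[0,0,0],[0,0,0],[0,0,0],[0,0,0],[0,0,0],[0,0,0],[0,0,0],[0,0,0]],"fingers":[-1,-1,-1,-1,-1,-1,-1,-1,-1,-1,-1,-1,-1,-1,-1,-1,-1]}'; python3 -c "
from h import *
look(5)"
```

```text
time: 12.65
ee_pos: [0.5743, 0.1754, 0.0093]
eef_rot: [-3.141, -0.001, 1.374]
contact_force: [-0.7, 0.3, 0.7]
gripper_width: 0.0002
gripper_force: 0.4
[46.74994394  1.70822709] 0.009283011436004455 78.70784099328509 [-0.74467349  0.26728924  0.71444329]
496.5 ((118.73772430419922, 17.127094268798828), (110.19645690917969, 30.985803604125977), 6.486976623535156) [62.91051   -1.7653546] [173.78995   34.281208]
```

View pics/c5.png

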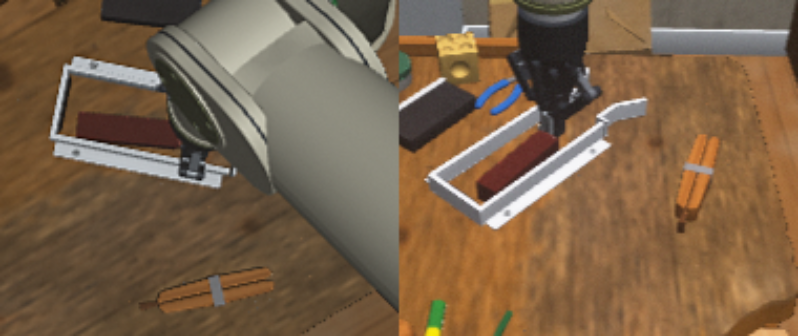

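The bar is inside, but skewed about 6° toward the +y wall (left crop: centre (125,130)). I back off slightly, shift the pusher to the middle of its rear end and go on.

```bash
python3 -m jog '{"offset":[[-0.006,0,0],[-0.006,-0.006,0],[-0.006,-0.011,0],[-0.001,-0.011,0],[0.004,-0.011,0],[0.009,-0.011,0],[0.014,-0.011,0],[0.017,-0.011,0],[0.017,-0.011,0]],"angular":[[0,0,0],[0,0,0],[0,0,0],[0,0,0],[0,0,0],[0,0,0],[0,0,0],[0,0,0],[0,0,0]],"fingers":[-1,-1,-1,-1,-1,-1,-1,-1,-1]}'; python3 -c "
from h import *
look(6)"
```

```text
time: 13.88
ee_pos: [0.567, 0.1936, 0.0093]
eef_rot: [3.141, -0.0, 1.373]
contact_force: [-0.3, -0.0, 0.3]
gripper_width: -0.0
gripper_force: 0.0
[63.11989822 12.38974267] 0.00930831019075852 78.66759239964819 [-0.27072206 -0.00433951  0.32405521]
455.5 ((139.93443298339844, 16.51568603515625), (102.42371368408203, 30.95732879638672), 4.526913642883301) [88.04257    -0.46356314] [191.78835   34.222347]
```

```bash
for i in 1 2; do python3 -m jog '{"offset":[[0.001,0,0],[0.002,0,0],[0.002,0,0]],"angular":[[0,0,0],[0,0,0],[0,0,0]],"fingers":[-1,-1,-1]}' | grep -E "ee_pos|force"; done
```

```text
ee_pos: [0.5674, 0.1951, 0.0093]
contact_force: [0.5, -0.7, 0.5]
gripper_force: 0.1
ee_pos: [0.5678, 0.197, 0.0093]
contact_force: [-1.3, -1.4, 0.8]
gripper_force: 0.6
```

```bash
for i in 1 2; do python3 -m jog '{"offset":[[0.001,0,0],[0.0015,0,0],[0.0015,0,0]],"angular":[[0,0,0],[0,0,0],[0,0,0]],"fingers":[-1,-1,-1]}' | grep -E "ee_pos|contact"; done; python3 -c "
from h import *
look(7)"
```

```text
ee_pos: [0.5679, 0.1971, 0.0092]
contact_force: [-2.9, -6.7, 3.2]
ee_pos: [0.568, 0.1972, 0.0091]
contact_force: [-4.7, -8.9, 6.8]
[66.86972477 12.2098058 ] 0.009088820775196637 78.550183396785 [-4.7245579  -8.90214509  6.77601806]
444.0 ((143.09963989257812, 16.351238250732422), (99.96630096435547, 31.669700622558594), 3.6356711387634277) [92.53129   -0.9337061] [193.12025  34.64989]
```

```bash
python3 -m jog '{"offset":[[-0.004,0,0],[-0.006,0,0],[-0.006,0,-0.02],[-0.006,0,-0.05],[-0.006,0,-0.1],[-0.006,0,-0.15],[-0.05,0,-0.2],[-0.1,0,-0.21],[-0.15,0,-0.21],[-0.2,0,-0.21],[-0.25,0,-0.21],[-0.3,0,-0.21],[-0.3,0,-0.21],[-0.3,0,-0.21],[-0.3,0,-0.21]],"angular":[[0,0,0],[0,0,0],[0,0,0],[0,0,0],[0,0,0],[0,0,0],[0,0,0],[0,0,0],[0,0,0],[0,0,0],[0,0,0],[0,0,0],[0,0,0],[0,0,0],[0,0,0]],"fingers":[-1,-1,-1,-1,-1,-1,-1,-1,-1,-1,-1,-1,-1,-1,-1]}'; python3 -c "
from h import *
look(8)"
```

```text
time: 17.45
ee_pos: [0.5097, -0.0924, 0.2199]
eef_rot: [3.141, -0.0, 1.375]
contact_force: [-0.2, -0.3, -0.6]
gripper_width: 0.0001
gripper_force: 0.0
[-228.57363291   12.2430157 ] 0.2198708557581639 78.79708793197982 [-0.19260984 -0.31675617 -0.63968731]
512.5 ((138.16285705566406, 16.254453659057617), (109.78177642822266, 31.639225006103516), 3.375149726867676) [83.51939   -2.2355583] [192.66331  34.64989]
```

View pics/c8.png

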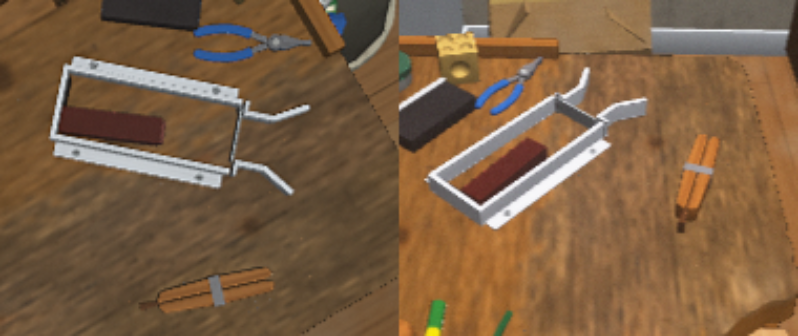

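The bar lies against the end stop (left crop: (112,125)), the gate is shut at (237,140), the clamp is untouched and the arm is clear. I hand in.

```bash
python3 -c "
from cell import env
print(env.finish_job())"
```

```text
the job is handed in; nothing more can be done
None
```

The wax bar went through the gate and rests against the end stop, skewed about 3° in the bay; the gate shut behind it, the ring clamp stayed where it lay, and I handed the job in at about 17.5 s (no verdict was returned).

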